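# Post the stamping block through the drop-box flap

## Robot

A 6-joint arm with a two-finger parallel gripper is mounted at the origin on the work surface. World frame = base frame: x ahead of the robot, y to its left, z up, the work surface at z = 0. Lengths are in mm, angles in rad, forces in N, time in s.
With the tool pointing down it reaches from about 350 to 725 mm from the base axis. Payload 6 kg.
Tool frame: the origin (TCP) lies between the finger pads; the fingertips stand 14 mm ahead of it and the grasp point (between the pads) lies 5 mm behind it (ctrl.tip_reach is the distance from the TCP to the fingertips, in mm); z points along the fingers, y is the line along which they close (so a half turn about z gives the same grasp; the last joint's range is limited). The gripper opens to 85 mm and grips with 20 to 120 N. Pads are 22 mm wide; open, the fingers measure 114 mm over their backs; the gripper's body (76 mm by 85 mm) begins 54 mm behind the grasp point. The pads swing forward as they close: fully open they stand 13 mm farther back than shut.
Start: joints at [-0.94, 0.04, 0.085, 0, -1.615, -0.334], TCP at [175.487, -573.742, 245.261] pointing down, gripper open.
Joint ranges: [-2.56, 2.56], [-1.29, 2.01], [-1.08, 1.49], [-3.29, 1.98], [-2.81, -0.18], [-2.99, 2.99]. Speed limits (rad/s): [2.57, 2.57, 3.01, 3.14, 3.14, 3.14].

## Interface

Orientations are given as a unit quaternion [x, y, z, w].
In Python, from workcell import ctrl, imaging gives the robot as it stands. The module is installed in compiled form; this text tells all that it offers.
- The arm moves only by the tool apply_moves, never from a script. Its argument "plan" is one flat list of numbers, 7 for each row, row after row: the shift along the world's x, y, z in mm, then the turn, a rotation vector about the world's x, y, z in degrees, then the opening, from 0 (shut) to 1 (fully open). In form: [tx, ty, tz, ax, ay, az, grip, tx, ty, tz, ax, ay, az, grip, ...]. A call has exactly 5 rows; each row shifts and turns the commanded pose from where the row before left it; what a row does not reach is not made up. A row lasts 1/12 s, in which the tool goes at most 41.7 mm and 7.16 degrees, less where a joint would pass 70% of its speed; a pose out of reach is approached as far as the arm can. A call with a gripper value outside its range is refused whole. The fingers move at their own pace and stop on an object; the grip force is fixed at half the most. Time passes only in rows, so rows that do not move let the fingers close, or fill a call up. It gives the time, the measured TCP pose, the force, the opening and the grip force at its end, in the units of the state.
- ctrl.get_obs(): the state, without advancing time (a new reading comes with each control period).
- imaging.camera(name): name is "scene" or "top"; returns (picture, depth): 420x560x3 uint8, blue, green, red; 420x560 float32, mm along the optical axis (not along the pixel's ray), 0 where there is no reading.
- imaging.camera_info(name): a dict with "fx", "fy", "cx", "cy" (pixels), "rvec" (rotation vector, rad) and "tvec" (3), from world to camera coordinates, as OpenCV has them. Camera axes: x right, y down, z forward; pixel columns grow to the right and rows downward; lengths in mm; the calibration is good to about 2 mm. A picture is of the moment at which its call begins. camera_info takes no time and is no camera call.
- ctrl.close_job(): hands the job in; it is judged then, once.
The state is a dict: "time_s": time; "q": joint angles; "qvel": joint speeds; "joint_efforts": joint torques, N m; "position": TCP position; "eef_rot": TCP orientation; "wrist_force": force on the tool from outside, world axes, zero at the start; "torque": the same for the moment, N m; "finger_gap": finger opening in mm; "grasp_force": force on a finger pad.
Only numpy, scipy, OpenCV 4.12 (cv2) and the standard library are available. Lean on these libraries where they do the work, as an engineer would, in place of code of your own. Each camera call takes 0.05 s, during which the arm holds its last target. There are 200 camera calls.

## Task

The long brass-topped stamping block lies on the feed shelf of the plywood drop box. Without picking it up or lifting it, push it along the shelf with the fingertips, in through the hanging flap and over the shelf's edge so that it slides down into the box, then draw the fingers back so that the flap swings fully shut. Leave the maul, the cup and the tin standing where they are.

Things in the scene. Friction and masses are not known exactly. Their poses are not given: they have to be found in the camera images.
- chute: Plywood drop box with a feed shelf, fixed to the table (place and yaw vary). Origin on the table top under the middle of the flap; +x points level from the shelf in through the mouth, z up. In this frame, mm: flat shelf x -230 to -25, y -120 to 120, top at z 70, with a rim 10 wide and 10 high along each side. The open-topped box behind spans x -25 to 170, y -120 to 120 inside, floor z 12, walls 85 high.
- shelf_edge (a point): Middle of the shelf's inner edge, at its top (box frame -25, 0, 70 mm); axes as the box. The shelf ends 25 mm before the flap; from this edge a slippery steel slide slopes down 33 degrees into the box, flat from x 60 on. A block whose middle is pushed past the edge tips and slides in; follow its rear end to the edge if it lingers.
- hinge (a point): Middle of the flap's hinge rod, radius 4 mm (box frame 0, 0, 124 mm); axes as the box. The rod crosses the mouth, which is 90 mm wide (y -45 to 45) between two upright cheek boards 12 mm thick (x -6 to 6) and 130 mm high that fill the rest of the width.
- flap (a joint): Aluminium flap 84 wide, 46 high, 4 thick, 80 g, hanging freely from the hinge rod, lower edge 4 mm above shelf level. 0 = hanging shut, grows to 1.5 rad as its lower edge swings into the box (+x); it opens inwards only, at a touch (under 1 N), and falls shut by its own weight.
- block_centre (a point): Centre (half-way up) of the loose stamping block: dark hardwood with a brass plate on top, 100 long (its x), 50 wide (its y), 24 high (its z), about 0.3 kg. It starts flat on the shelf, up to 60 mm to either side of the mouth's middle and up to 0.35 rad askew to the box.
- maul: Bystander: standing maul, white round head of radius 30 and 60 high with a dark wooden handle on top, 150 high in all; origin at the centre of its underside
- cup: Bystander: white cup, radius 36, 85 high; origin at the centre of its underside
- tin: Bystander: plain steel tin, radius 32, 60 high; origin at the centre of its underside
- block: The same block, its origin at the centre of its underside (12 mm below block_centre)
There are look-alikes about, which are no part of the job. What is meant by the block is not green or red, and is the smaller of those in its own colour.

How it is judged (in metres and radians):
On the way, in this order (a step that is already met when the one before it is completed fails the run):
1. the block, still at shelf height in the mouth, has pushed the flap open (over 0.35 rad) (value of joint flap above 0.35 rad and x of block_centre in the frame of chute above -0.06 m and z of block_centre in the frame of chute above 0.06 m), for 0.02 s.
2. the block is down in the box, behind the shelf edge (x of block_centre in the frame of chute above 0 m and z of block_centre in the frame of chute below 0.05 m), for 0.2 s.
At the end, for the whole second after the job is handed in: The block's centre is inside the box behind the flap, at least 20 mm below shelf level, at rest; the flap hangs shut (within 0.08 rad) (all of step 2 and x of block_centre in the frame of chute below 0.17 m and y of block_centre in the frame of chute between -0.12 and 0.12 m and linear speed of block below 0.02 m/s and value of joint flap below 0.08 rad); the robot touches nothing.
It fails at once if the block is lifted (its centre more than 15 mm above its height on the shelf) (z of block_centre in the frame of chute above 0.097 m).
It fails at once if the maul is moved more than 25 mm or knocked over (distance of maul from where it was at the start of the episode above 0.025 m or angle between maul's own z axis and vertical above 0.4 rad).
It fails at once if the cup is moved more than 25 mm or knocked over (distance of cup from where it was at the start of the episode above 0.025 m or angle between cup's own z axis and vertical above 0.4 rad).
It fails at once if the tin is moved more than 25 mm or knocked over (distance of tin from where it was at the start of the episode above 0.025 m or angle between tin's own z axis and vertical above 0.4 rad).
It also fails if it takes over 51 s, if anything falls off the work surface, if the arm or the gripper's body presses on something with over 40 N, if the wrist force passes 120 N, or if a joint passes its speed limit or range.

## Working session

There is one attempt and no reset: what is moved stays moved. The work goes in short steps, Python scripts to look and compute and a tool call to move; the robot and the scene stay as the last step left them, time stands still between calls to the robot, and variables do not carry over. Pictures are saved under pics/ and viewed, at most 10 in all, crops included, and the job is handed in when it is done.

Besides the shell and the picture viewer there is one more tool, called by a JSON object that holds its "api" and its "payload", one argument or row to a line. apply_moves: Moves the arm, as the interface text tells. Its arguments: {"type":"object","properties":{"plan":{"type":"array"}},"required":["plan"]}

```bash
mkdir -p pics; cat > h.py <<'E'
import numpy as np, cv2
from workcell import ctrl, imaging
def cam(n):
    i=imaging.camera_info(n); K=np.array([[i['fx'],0,i['cx']],[0,i['fy'],i['cy']],[0,0,1.]])
    R=cv2.Rodrigues(np.array(i['rvec'],float))[0]; return K,R,np.array(i['tvec'],float).ravel()
def ray(n,uv,z):
    K,R,t=cam(n); uv=np.atleast_2d(uv).astype(float); c=-R.T@t
    d=(R.T@np.linalg.inv(K)@np.c_[uv,np.ones(len(uv))].T).T
    return c+d*((z-c[2])/d[:,2])[:,None]
def cloud(n,D):
    K,R,t=cam(n); v,u=np.indices(D.shape)
    p=np.stack([(u-K[0,2])/K[0,0]*D,(v-K[1,2])/K[1,1]*D,D],-1)
    return (p-t)@R
E
python3 - <<'E'
from h import *
for n in('top','scene'):
    p,d=imaging.camera(n); cv2.imwrite(f'pics/{n}0.png',p); np.savez(f'{n}0.npz',p=p,d=d); K,R,t=cam(n); print(n,K[0,0],-R.T@t,R[2])
print(ctrl.get_obs())
E
```

```text
top 381.9404855410447 [ 443.04188812   33.39145651 1024.79319834] [ 0.09899489  0.00801258 -0.99505568]
scene 482.56636120955613 [1230.55932911  115.38988124 1143.49727645] [-0.55354661 -0.08336416 -0.82863536]
{'time_s': 0.1, 'q': array([-9.40297064e-01,  4.07656837e-02,  8.39197348e-02, -4.22227546e-04,
       -1.61551897e+00, -3.33692926e-01]), 'qvel': array([ 0.00112273, -0.00213896,  0.00236356,  0.00033332, -0.00080208,
       -0.0005389 ]), 'joint_efforts': array([-3.90485453e-03, -3.69343507e+01,  3.48285270e+01,  6.95167154e+00,
       -4.43532073e-03,  3.04309503e-05]), 'position': array([ 175.47061082, -573.47832085,  244.37306843]), 'eef_rot': array([-1.47868164e-01,  9.89006747e-01,  7.92690573e-04, -1.76756816e-04]), 'wrist_force': array([-0.18759001,  0.50710086,  0.14420967]), 'torque': array([-0.01578011,  0.01075035, -0.03650792]), 'grasp_force': 0.0, 'finger_gap': 85.40038942867734}
```

View pics/top0.png

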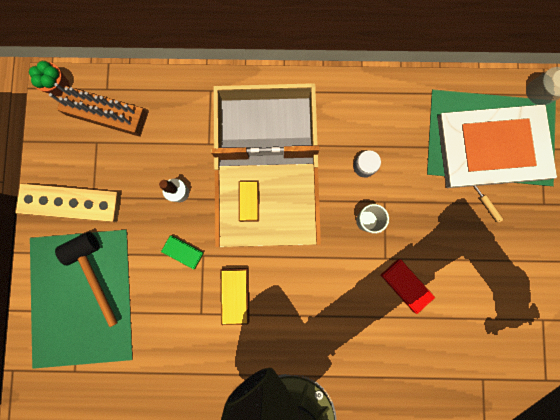

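View pics/scene0.png

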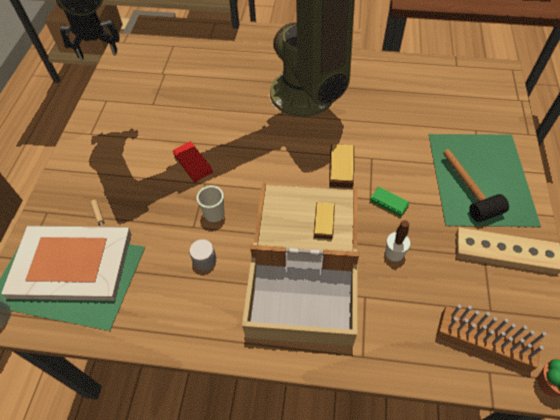

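The top view shows the shelf around (267,205), the brass block on it at (248,201), and the mouth at (266,151). The maul is at (175,188), the cup at (373,218) and the tin at (368,163). The larger yellow block at (234,295) is a look-alike on the table.

```bash
cat > m.py <<'E'
from h import *
def block(n,p,z=94):
    h=cv2.cvtColor(p,cv2.COLOR_BGR2HSV)
    m=cv2.inRange(h,(20,150,120),(35,255,255))
    out=[]
    for c in cv2.findContours(m,cv2.RETR_EXTERNAL,cv2.CHAIN_APPROX_NONE)[0]:
        if cv2.contourArea(c)<300: continue
        w=ray(n,c[:,0],z)[:,:2].astype(np.float32); out.append((cv2.minAreaRect(w),cv2.boxPoints(cv2.minAreaRect(w)).round(0).tolist()))
    return out
E
python3 - <<'E'
from m import *
f=np.load('top0.npz'); P=cloud('top',f['d']); ok=f['d']>0
for b in block('top',f['p']): print('blk',b)
f2=np.load('scene0.npz')
for b in block('scene',f2['p']): print('blkS',b)
reg=np.zeros(ok.shape,bool); reg[70:255,205:325]=1
s=P[ok&reg&(P[...,2]>60)&(P[...,2]<100)][:,:2].astype(np.float32); print('chute',cv2.minAreaRect(s),cv2.boxPoints(cv2.minAreaRect(s)))
c=P[ok&reg&(P[...,2]>118)]; r=cv2.minAreaRect(c[:,:2].astype(np.float32)); print('cheek',r,c[:,2].max(),np.polyfit(c[:,1],c[:,0],1),c.mean(0))
for nm,(u0,v0,u1,v1) in dict(maul=(155,170,195,208),cup=(352,200,395,238),tin=(350,145,388,180)).items():
    q=P[v0:v1,u0:u1].reshape(-1,3); q=q[(q[:,2]>40)]; print(nm,q.min(0),q.max(0))
E
```

```text
blk (((321.78314208984375, 142.36944580078125), (125.38282012939453, 58.15544509887695), 2.9674651622772217), [[258.0, 168.0], [261.0, 110.0], [386.0, 117.0], [383.0, 175.0]])
blk (((554.8318481445312, 113.42926025390625), (91.75332641601562, 39.49966049194336), 1.237736701965332), [[509.0, 132.0], [509.0, 93.0], [601.0, 95.0], [600.0, 134.0]])
chute ((651.6001586914062, 71.93231964111328), (411.3479919433594, 260.3773193359375), 2.352701425552368) [[440.7552   193.56815 ]
 [451.4439   -66.58969 ]
 [862.4451   -49.703506]
 [851.7564   210.45433 ]]
cheek ((675.548828125, 72.59418487548828), (12.788908958435059, 259.8443603515625), 2.2948789596557617) 133.94717978291956 [-4.11208970e-02  6.77615705e+02] [674.61251331  73.0332245  128.02726525]
maul [443.04188812  33.39145651  40.31874752] [ 611.93955143  334.65917381 1024.79319834]
cup [ 443.04188812 -232.53631274   40.41296771] [ 552.03444332   33.39145651 1024.79319834]
tin [ 443.04188812 -220.97602695   40.33944359] [ 694.70234871   33.39145651 1024.79319834]
```

{"api": "apply_moves", "payload": {
  "plan": [15,29.3,0,0,0,3,0.5,15,29.3,0,0,0,3,0.5,15,29.3,0,0,0,3,0.5,15,29.3,0,0,0,3,0.5,15,29.3,0,0,0,3,0.5]
}}

```text
time_s: 0.52
position: [250.7, -425.8, 244.7]
eef_rot: [-0.277, 0.961, 0.0, -0.0]
wrist_force: [0.8, -0.4, -0.1]
finger_gap: 42.7
grasp_force: 0.0
```

{"api": "apply_moves", "payload": {
  "plan": [15,29.3,0,0,0,3,0.5,15,29.3,0,0,0,3,0.5,15,29.3,0,0,0,3,0.5,15,29.3,0,0,0,3,0.5,15,29.3,0,0,0,3,0.5]
}}

```text
time_s: 0.93
position: [325.7, -279.2, 245.0]
eef_rot: [-0.4, 0.917, 0.0, 0.0]
wrist_force: [0.0, 0.2, 1.0]
finger_gap: 42.6
grasp_force: 0.0
```

{"api": "apply_moves", "payload": {
  "plan": [15,29.3,0,0,0,3,0.5,15,29.3,0,0,0,3,0.5,15,29.3,0,0,0,3,0.5,15,29.3,0,0,0,3,0.5,15,29.3,0,0,0,3,0.5]
}}

```text
time_s: 1.35
position: [400.7, -132.5, 245.1]
eef_rot: [-0.516, 0.856, 0.0, 0.0]
wrist_force: [0.2, -1.4, 0.9]
finger_gap: 42.5
grasp_force: 0.0
```

{"api": "apply_moves", "payload": {
  "plan": [15,29.3,0,0,0,3,0.5,15,29.3,0,0,0,3,0.5,15,29.3,0,0,0,3,0.5,15,29.3,0,0,0,3,0.5,15,29.3,0,0,0,3,0.5]
}}

```text
time_s: 1.77
position: [475.8, 14.0, 245.0]
eef_rot: [-0.624, 0.782, 0.0, -0.0]
wrist_force: [-0.4, -1.3, 0.2]
finger_gap: 42.5
grasp_force: 0.0
```

{"api": "apply_moves", "payload": {
  "plan": [15,29.3,0,0,0,3,0.5,15,29.3,0,0,0,3,0.5,15,29.3,0,0,0,3,0.5,15,29.3,0,0,0,3,0.5,15,29.3,0,0,0,3,0.5]
}}

```text
time_s: 2.18
position: [550.8, 160.4, 244.8]
eef_rot: [0.72, -0.694, -0.0, 0.0]
wrist_force: [-0.3, -0.9, -0.1]
finger_gap: 42.7
grasp_force: 0.0
```

```bash
cat > st.py <<'E'
from h import *
from scipy.spatial.transform import Rotation as Ro
o=ctrl.get_obs(); y=Ro.from_quat(o['eef_rot']).as_matrix()
c,s=np.cos(.041),np.sin(.041); d=o['position'][:2]-[674.6,72.9]
print(o['time_s'],o['position'].round(1),'yaw y',np.degrees(np.arctan2(y[1,1],y[0,1])).round(1),'z',y[:,2].round(3),'gap',o['finger_gap'],'tip',ctrl.tip_reach,'F',o['wrist_force'].round(1),'chute',(c*d[0]+s*d[1]).round(1),(c*d[1]-s*d[0]).round(1),'q',o['q'].round(2))
E
python3 st.py; python3 - <<'E'
from m import *
p,d=imaging.camera('scene'); cv2.imwrite('pics/s1.png',cv2.resize(p[150:350,180:440],None,fx=3,fy=3))
E
```

```text
2.1833 [550.8 160.4 244.8] yaw y -177.8 z [-0.001 -0.    -1.   ] gap 42.70878444958723 tip 14.0 F [-0.3 -0.9 -0.1] chute -120.1 92.5 q [ 0.63 -0.03  0.01 -0.   -1.61 -0.59]
```

View pics/s1.png

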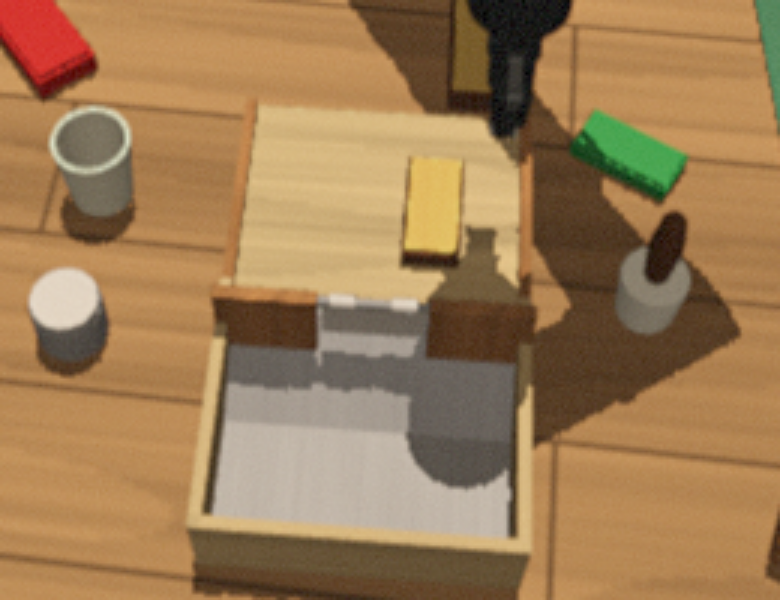

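The view shows the gripper above the shelf's left side. The block is clear of it at crop (434,210), and the mouth is at crop (372,300). Next I descend beside the block.

{"api": "apply_moves", "payload": {
  "plan": [0,0,-35,0,0,0,0.5,0,0,-35,0,0,0,0.5,0,0,-35,0,0,0,0.5,0,0,-30,0,0,0,0.5,0,0,-20,0,0,0,0.5]
}}

```text
time_s: 2.65
position: [548.7, 158.0, 85.8]
eef_rot: [0.719, -0.695, -0.001, 0.002]
wrist_force: [-0.5, 0.2, 0.2]
finger_gap: 42.5
grasp_force: 0.0
```

```bash
python3 st.py
```

```text
2.65 [548.7 158.   85.8] yaw y -178.0 z [-0.005 -0.002 -1.   ] gap 42.50344715849422 tip 14.0 F [-0.5  0.2  0.2] chute -122.3 90.2 q [ 0.63  0.01 -0.24 -0.   -1.33 -0.6 ]
```

{"api": "apply_moves", "payload": {
  "plan": [0.2,-5.5,0,0,0,0,0.5,0.2,-5.5,0,0,0,0,0.5,0.2,-5.5,0,0,0,0,0.5,0.2,-5.5,0,0,0,0,0.5,0.2,-5.5,0,0,0,0,0.5]
}}

```text
time_s: 3.07
position: [552.3, 130.9, 92.1]
eef_rot: [0.719, -0.695, 0.0, -0.001]
wrist_force: [-0.2, 0.5, 0.4]
finger_gap: 42.6
grasp_force: 0.4
```

{"api": "apply_moves", "payload": {
  "plan": [0.2,-5.5,0,0,0,0,0.5,0.2,-5.5,0,0,0,0,0.5,0.2,-5.5,0,0,0,0,0.5,0.2,-5.5,0,0,0,0,0.5,0.2,-5,0,0,0,0,0.5]
}}

```text
time_s: 3.48
position: [552.5, 103.7, 90.3]
eef_rot: [0.719, -0.695, -0.0, 0.0]
wrist_force: [-0.2, 1.4, 0.9]
finger_gap: 42.9
grasp_force: 0.4
```

```bash
python3 st.py;  python3 - <<'E'
from m import *
p,d=imaging.camera('scene'); cv2.imwrite('pics/s2.png',cv2.resize(p[150:350,180:440],None,fx=3,fy=3))
E
```

```text
3.4833 [552.5 103.7  90.3] yaw y -178.0 z [-0. -0. -1.] gap 42.85539410300363 tip 14.0 F [-0.2  1.4  0.9] chute -120.8 35.7 q [ 0.54 -0.02 -0.26 -0.   -1.33 -0.51]
```

View pics/s2.png

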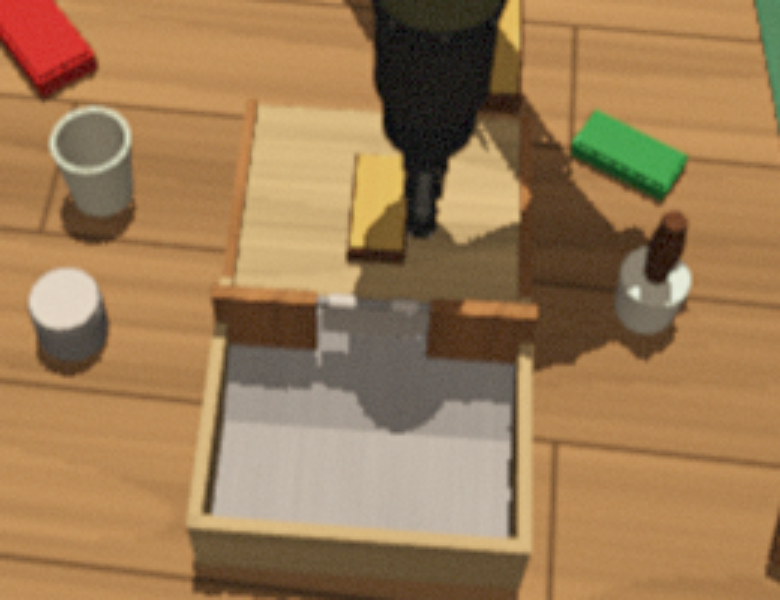

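The block now lies straight, in line with the mouth: its front middle is at crop (377,255) and the mouth middle at (372,300). Next I go round behind it.

{"api": "apply_moves", "payload": {
  "plan": [0,8,0,0,0,0,0.5,0,8,0,0,0,0,0.5,0,0,30,0,0,0,0.5,0,0,30,0,0,0,0.5,0,0,0,0,0,0,0.12]
}}

```text
time_s: 3.95
position: [555.1, 121.7, 157.2]
eef_rot: [0.72, -0.694, 0.003, -0.004]
wrist_force: [0.5, 0.4, 1.6]
finger_gap: 31.8
grasp_force: 0.0
```

{"api": "apply_moves", "payload": {
  "plan": [-5.6,-4.2,0,0,0,-6.9,0.12,-5.6,-4.2,0,0,0,-6.9,0.12,-5.6,-4.2,0,0,0,-6.9,0.12,-5.6,-4.2,0,0,0,-6.9,0.12,-5.6,-4.2,0,0,0,-6.9,0.12]
}}

```text
time_s: 4.37
position: [524.2, 100.0, 150.1]
eef_rot: [-0.479, 0.878, 0.0, -0.0]
wrist_force: [0.0, 1.4, -0.5]
finger_gap: 10.3
grasp_force: 0.0
```

{"api": "apply_moves", "payload": {
  "plan": [-5.6,-4.2,0,0,0,-6.9,0.12,-5.6,-4.2,0,0,0,-6.9,0.12,-5.6,-4.2,0,0,0,-6.9,0.12,-5.6,-4.2,0,0,0,-6.9,0.12,-5.6,-4.2,0,0,0,-6.9,0.12]
}}

```text
time_s: 4.78
position: [496.3, 78.9, 150.2]
eef_rot: [-0.197, 0.98, 0.0, 0.0]
wrist_force: [0.1, 0.5, -0.1]
finger_gap: 10.4
grasp_force: 0.0
```

{"api": "apply_moves", "payload": {
  "plan": [-5.6,-4.2,0,0,0,-6.9,0.12,-5.6,-4.2,0,0,0,-6.9,0.12,-5.6,-4.2,0,0,0,-6.9,0.12,0,0,0,0,0,0,0.12,0,0,0,0,0,0,0.12]
}}

```text
time_s: 5.2
position: [479.8, 66.2, 150.4]
eef_rot: [-0.022, 1.0, 0.0, 0.0]
wrist_force: [0.1, -0.3, 0.5]
finger_gap: 10.3
grasp_force: 0.0
```

```bash
python3 st.py;  python3 - <<'E'
from m import *
p,d=imaging.camera('scene'); cv2.imwrite('pics/s3.png',cv2.resize(p[150:350,180:440],None,fx=3,fy=3))
h=cv2.cvtColor(p,cv2.COLOR_BGR2HSV); print(h[220,313],h[220,280])
m=cv2.inRange(h,(18,130,100),(35,255,255)); m[:200]=0; m[240:]=0;m[:,:290]=0; m[:,340:]=0
m=cv2.morphologyEx(m,cv2.MORPH_OPEN,np.ones((3,3)))
c=max(cv2.findContours(m,0,1)[0],key=cv2.contourArea); w=ray('scene',c[:,0],94)[:,:2].astype(np.float32)
r=cv2.minAreaRect(w);print(r); c_,s=np.cos(.041),np.sin(.041); d=np.array(r[0])-[674.6,72.9]; print(c_*d[0]+s*d[1],c_*d[1]-s*d[0])
E
```

```text
5.2 [479.8  66.2 150.4] yaw y 92.5 z [ 0.001  0.    -1.   ] gap 10.273782457515619 tip 14.0 F [ 0.1 -0.3  0.5] chute -194.9 1.3 q [ 0.55 -0.27 -0.37 -0.   -1.47 -2.08]
[ 19 158 121] [ 19 108 199]
((554.7012939453125, 65.75274658203125), (93.8548355102539, 42.44363021850586), 2.144136667251587)
-120.0909006060643 -2.2267771853990883
```

View pics/s3.png

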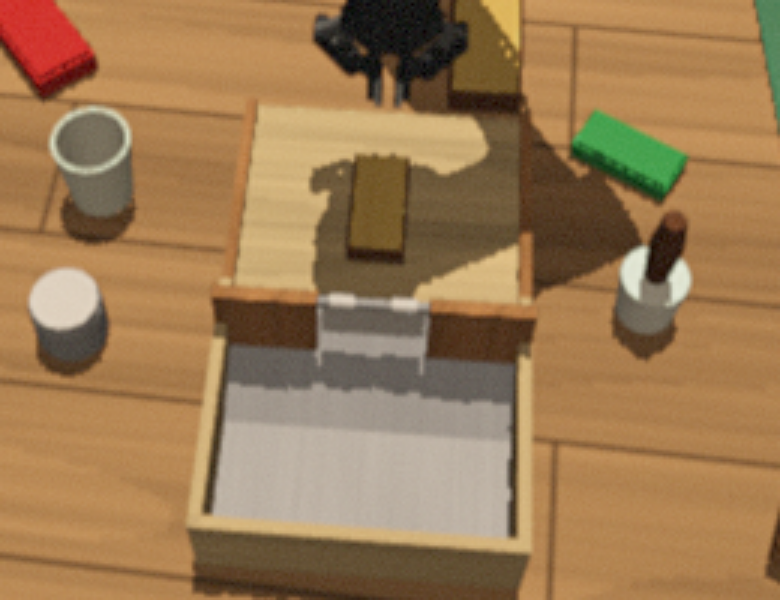

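Block at box frame (-120,-2), straight, with the flap shut. Down and push.

{"api": "apply_moves", "payload": {
  "plan": [0,-2,-20,0,0,0,0.12,0,-1.5,-17,0,0,0,0.12,0,0,-11,0,0,0,0.12,0,0,-6,0,0,0,0.12,0,0,-3,0,0,0,0.12]
}}

```text
time_s: 5.67
position: [479.5, 62.2, 92.3]
eef_rot: [-0.021, 1.0, -0.0, -0.001]
wrist_force: [-0.1, 0.4, 0.3]
finger_gap: 10.6
grasp_force: 0.0
```

{"api": "apply_moves", "payload": {
  "plan": [8,0.3,0,0,0,0,0.12,8,0.3,0,0,0,0,0.12,8,0.3,0,0,0,0,0.12,8,0.3,0,0,0,0,0.12,8,0.4,0,0,0,0,0.12]
}}

```text
time_s: 6.08
position: [520.9, 63.8, 93.7]
eef_rot: [-0.02, 1.0, 0.0, 0.0]
wrist_force: [-0.2, -0.9, 0.0]
finger_gap: 10.3
grasp_force: 0.4
```

{"api": "apply_moves", "payload": {
  "plan": [8,0.3,0,0,0,0,0.12,8,0.3,0,0,0,0,0.12,8,0.3,0,0,0,0,0.12,6,0.3,0,0,0,0,0.12,4,0.2,0,0,0,0,0.12]
}}

```text
time_s: 6.5
position: [554.4, 65.1, 93.1]
eef_rot: [-0.02, 1.0, -0.0, -0.0]
wrist_force: [-2.0, 0.1, -0.2]
finger_gap: 10.1
grasp_force: 0.4
```

```bash
python3 st.py;  python3 - <<'E'
from m import *
p,d=imaging.camera('scene'); cv2.imwrite('pics/s4.png',cv2.resize(p[150:350,180:440],None,fx=3,fy=3))
E
```

```text
6.5 [554.4  65.1  93.1] yaw y 92.3 z [-0. -0. -1.] gap 10.058326619877448 tip 14.0 F [-2.   0.1 -0.2] chute -120.4 -2.8 q [ 0.48 -0.03 -0.27 -0.   -1.34 -2.01]
```

View pics/s4.png

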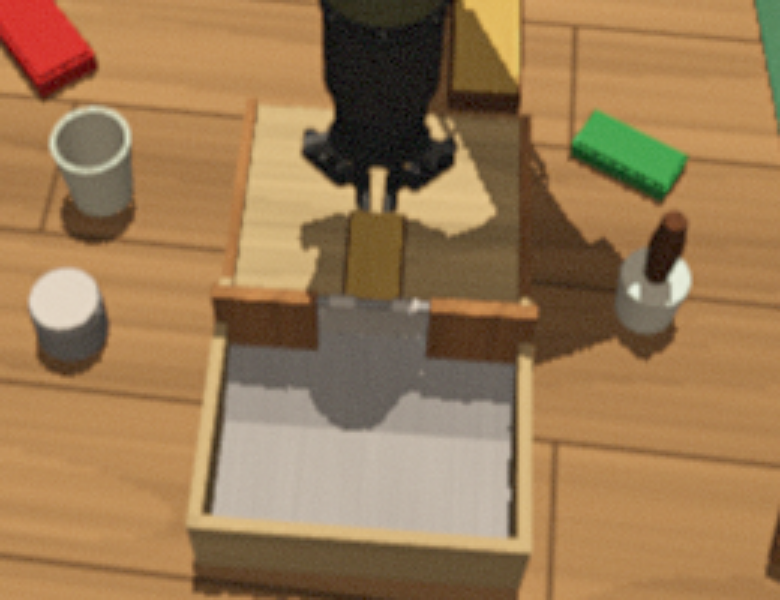

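The block is straight, its front at the mouth (crop 375,295). Continue slowly through the flap.

{"api": "apply_moves", "payload": {
  "plan": [4,0.2,0,0,0,0,0.12,4,0.2,0,0,0,0,0.12,4,0.2,0,0,0,0,0.12,4,0.2,0,0,0,0,0.12,4,0.2,0,0,0,0,0.12]
}}

```text
time_s: 6.97
position: [574.0, 66.2, 93.2]
eef_rot: [-0.02, 1.0, 0.0, -0.0]
wrist_force: [-0.9, -0.5, -0.8]
finger_gap: 9.9
grasp_force: 0.5
```

{"api": "apply_moves", "payload": {
  "plan": [4,0.2,0,0,0,0,0.12,4,0.2,0,0,0,0,0.12,4,0.2,0,0,0,0,0.12,4,0.2,0,0,0,0,0.12,4,0.2,0,0,0,0,0.12]
}}

```text
time_s: 7.38
position: [594.1, 67.2, 93.3]
eef_rot: [-0.02, 1.0, 0.0, 0.0]
wrist_force: [-1.7, 0.7, 0.5]
finger_gap: 10.3
grasp_force: 0.5
```

```bash
python3 st.py;  python3 - <<'E'
from m import *
p,d=imaging.camera('scene'); cv2.imwrite('pics/s5.png',cv2.resize(p[150:350,180:440],None,fx=3,fy=3))
E
```

```text
7.3833 [594.1  67.2  93.3] yaw y 92.3 z [ 0.  0. -1.] gap 10.30467149973517 tip 14.0 F [-1.7  0.7  0.5] chute -80.6 -2.4 q [ 0.45  0.07 -0.16 -0.   -1.34 -1.98]
```

View pics/s5.png

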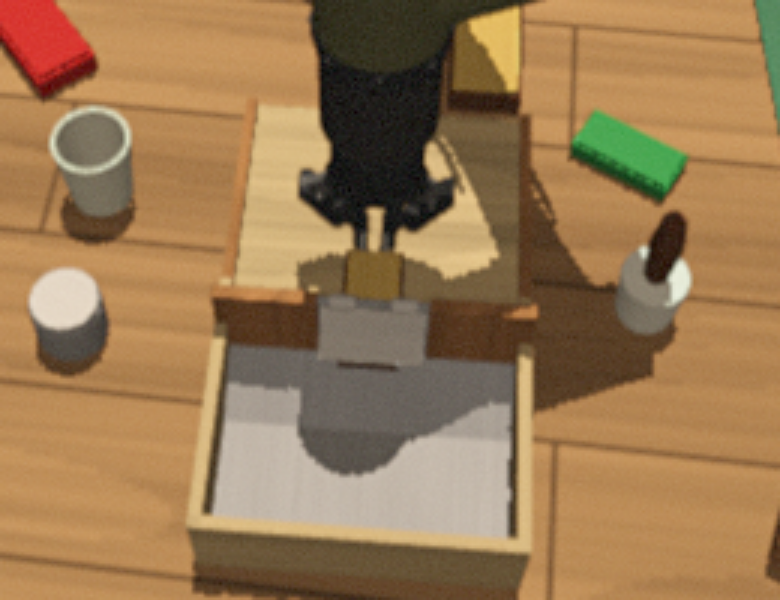

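The flap is opening over the block, whose front edge shows beneath it at crop (370,362). Continue following.

{"api": "apply_moves", "payload": {
  "plan": [4,0.2,0,0,0,0,0.12,4,0.2,0,0,0,0,0.12,4,0.2,0,0,0,0,0.12,4,0.2,0,0,0,0,0.12,4,0.2,0,0,0,0,0.12]
}}

```text
time_s: 7.85
position: [614.2, 68.2, 93.3]
eef_rot: [-0.02, 1.0, 0.0, 0.0]
wrist_force: [0.3, 0.4, -0.3]
finger_gap: 10.2
grasp_force: 0.0
```

{"api": "apply_moves", "payload": {
  "plan": [4,0.2,0,0,0,0,0.12,4,0.2,0,0,0,0,0.12,4,0.2,0,0,0,0,0.12,4,0.2,0,0,0,0,0.12,4,0.2,0,0,0,0,0.12]
}}

```text
time_s: 8.27
position: [634.1, 69.2, 93.3]
eef_rot: [-0.02, 1.0, 0.0, -0.0]
wrist_force: [0.0, -0.2, -0.3]
finger_gap: 10.2
grasp_force: 0.0
```

```bash
python3 st.py;  python3 - <<'E'
from m import *
p,d=imaging.camera('scene'); cv2.imwrite('pics/s6.png',cv2.resize(p[150:350,180:440],None,fx=3,fy=3))
E
```

```text
8.2667 [634.1  69.2  93.3] yaw y 92.3 z [-0.  0. -1.] gap 10.229362639379865 tip 14.0 F [ 0.  -0.2 -0.3] chute -40.6 -2.0 q [ 0.42  0.17 -0.05 -0.   -1.35 -1.95]
```

View pics/s6.png

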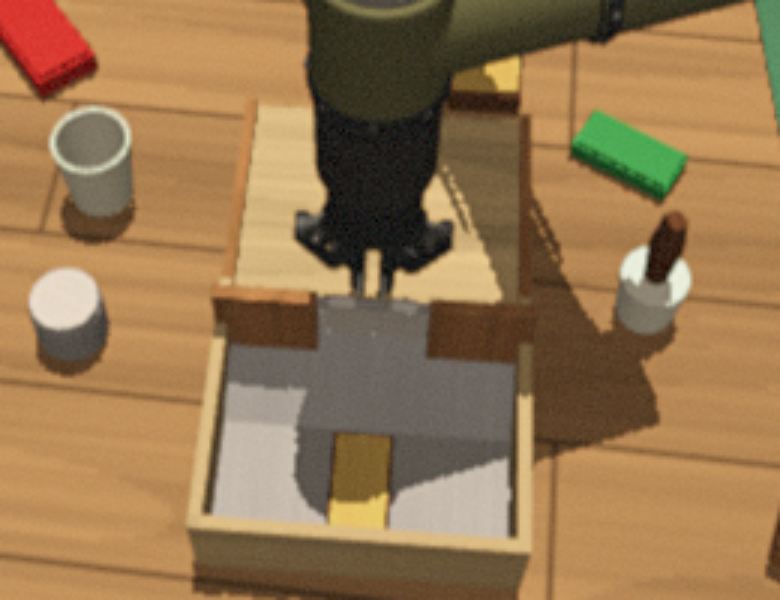

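The block lies in the box against the far wall, at crop (360,480). Draw back.

{"api": "apply_moves", "payload": {
  "plan": [-15,0,0,0,0,0,0.12,-25,0,0,0,0,0,0.12,-25,0,0,0,0,0,0.12,-20,0,15,0,0,0,0.12,-10,0,25,0,0,0,0.12]
}}

```text
time_s: 8.73
position: [535.5, 68.7, 130.7]
eef_rot: [-0.02, 1.0, -0.001, -0.003]
wrist_force: [0.9, 1.0, 0.4]
finger_gap: 10.3
grasp_force: 0.0
```

{"api": "apply_moves", "payload": {
  "plan": [0,0,25,0,0,0,0.12,0,0,20,0,0,0,0.12,0,0,10,0,0,0,0.12,0,0,0,0,0,0,0.12,0,0,0,0,0,0,0.12]
}}

```text
time_s: 9.15
position: [538.6, 69.3, 187.5]
eef_rot: [-0.02, 1.0, 0.0, -0.0]
wrist_force: [0.1, 1.2, -0.3]
finger_gap: 10.3
grasp_force: 0.0
```

{"api": "apply_moves", "payload": {
  "plan": [0,0,0,0,0,0,0.12,0,0,0,0,0,0,0.12,0,0,0,0,0,0,0.12,0,0,0,0,0,0,0.12,0,0,0,0,0,0,0.12]
}}

```text
time_s: 9.57
position: [538.6, 69.1, 187.7]
eef_rot: [-0.02, 1.0, -0.0, -0.0]
wrist_force: [-0.1, 0.2, -0.8]
finger_gap: 10.4
grasp_force: 0.0
```

```bash
python3 st.py;  python3 - <<'E'
from m import *
p,d=imaging.camera('scene'); cv2.imwrite('pics/s7.png',cv2.resize(p[150:350,180:440],None,fx=3,fy=3))
E
```

```text
9.5667 [538.6  69.1 187.7] yaw y 92.3 z [-0.001 -0.    -1.   ] gap 10.380794608198931 tip 14.0 F [-0.1  0.2 -0.8] chute -136.1 1.8 q [ 0.5  -0.11 -0.17 -0.   -1.52 -2.03]
```

View pics/s7.png

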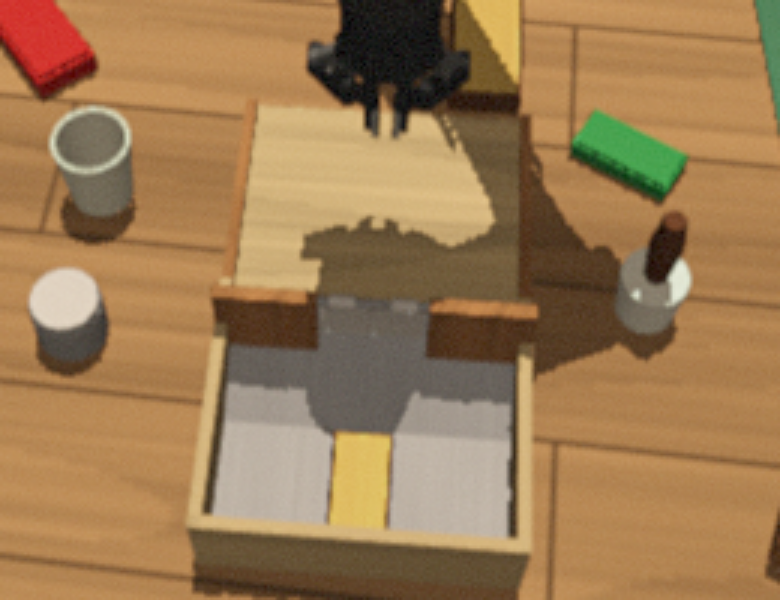

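The block is at rest in the box at crop (360,480), the fingers are clear, and the flap hangs in the mouth. I'll wait a little for any remaining swing to die out.

{"api": "apply_moves", "payload": {
  "plan": [0,0,0,0,0,0,0.12,0,0,0,0,0,0,0.12,0,0,0,0,0,0,0.12,0,0,0,0,0,0,0.12,0,0,0,0,0,0,0.12]
}}

```text
time_s: 10.03
position: [538.7, 69.2, 188.3]
eef_rot: [-0.02, 1.0, 0.0, 0.0]
wrist_force: [0.6, -0.7, 0.0]
finger_gap: 10.5
grasp_force: 0.0
```

{"api": "apply_moves", "payload": {
  "plan": [0,0,0,0,0,0,0.12,0,0,0,0,0,0,0.12,0,0,0,0,0,0,0.12,0,0,0,0,0,0,0.12,0,0,0,0,0,0,0.12]
}}

```text
time_s: 10.45
position: [538.7, 69.1, 188.3]
eef_rot: [-0.02, 1.0, 0.0, -0.0]
wrist_force: [-0.7, 0.1, 0.0]
finger_gap: 10.4
grasp_force: 0.0
```

{"api": "apply_moves", "payload": {
  "plan": [0,0,0,0,0,0,0.12,0,0,0,0,0,0,0.12,0,0,0,0,0,0,0.12,0,0,0,0,0,0,0.12,0,0,0,0,0,0,0.12]
}}

```text
time_s: 10.87
position: [538.7, 69.1, 188.3]
eef_rot: [-0.02, 1.0, 0.0, -0.0]
wrist_force: [0.5, -0.4, 0.4]
finger_gap: 10.4
grasp_force: 0.0
```

```bash
python3 -c "
from workcell import ctrl
print(ctrl.close_job())"
```

```text
the job is handed in; nothing more can be done
None
```

The job is handed in at about 10.9 s (no verdict was returned): the last picture shows the block lying in the box, the flap hanging in the mouth, the fingers clear, and the maul, cup and tin where they stood.

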